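# Hold the limb adapter flush on the sloped bonding seat

## Robot

A 6-joint arm with a two-finger parallel gripper is mounted at the origin on the work surface. World frame = base frame: x ahead of the robot, y to its left, z up, the work surface at z = 0. Lengths are in m, angles in rad, forces in N, time in s.
With the tool pointing down it reaches from about 0.35 to 0.975 m from the base axis. Payload 4.9 kg.
Tool frame: the origin (TCP) lies on the mounting face of the last link; the fingertips stand 173 mm ahead of it and the grasp point (between the pads) lies 155 mm ahead of it; z points along the fingers, y is the direction in which the jaws open and shut (so a half turn about z gives the same grasp; the last joint's range is limited). The gripper opens to 85 mm and grips with 20 to 120 N. Pads are 22 mm wide; open, the fingers measure 114 mm over their backs; the gripper's body (76 mm by 85 mm) begins 54 mm behind the grasp point. The pads swing forward as they close: fully open they stand 13 mm farther back than shut.
Start: joints at [-1.385, 0.053, 1.613, -0, 1.476, -0.119], TCP at [0.188, -0.596, 0.405] pointing down, gripper open.
Joint ranges: [-3.01, 3.01], [-1.01, 2.22], [0.06, 2.58], [-1.02, 4.17], [0.09, 2.62], [-3.14, 3.14]. Speed limits (rad/s): [2.57, 2.57, 3.14, 3.14, 3.14, 3.14].

## Interface

Orientations are given as a unit quaternion [w, x, y, z].
In Python, from plant import manip gives the robot as it stands.
- The arm moves only by the tool play_rows, never from a script. Its argument "increments" is a list of rows, each an object with "offset": the shift along the tool's x, y, z in mm, a list of three; "twist": the turn about the tool's z in rad; "grip": the opening, from 0 (shut) to 1 (fully open). In form: [{"offset": [dx, dy, dz], "twist": twist, "grip": grip}, ...]. A call has 1 to 5 rows; each row is the pose to reach, as a shift and turn from the pose commanded when the call began, along the tool's axes at that moment; what a row does not reach only later rows make up. A row lasts 1/12 s, in which the tool goes at most 41.7 mm and 7.16 degrees, less where a joint would pass 70% of its speed; a pose out of reach is approached as far as the arm can. A call with a gripper value outside its range is refused whole. The fingers move at their own pace and stop on an object; the grip force is fixed at half the most. Time passes only in rows, so rows that repeat a pose let the fingers close. It gives the time, the measured TCP pose, the force and the opening at its end, in the units of the state.
- manip.state(): the state, without advancing time (a new reading comes with each control period).
- manip.grab_frame(name): name is "side" or "top"; returns the picture (420x560x3 uint8, blue, green, red); there is no depth.
- manip.get_calibration(name): a dict with "fx", "fy", "cx", "cy" (pixels), "k1" (the pictures are not rectified: a ray, as slopes to the right and down, at radius r is drawn at 1 + k1 r^2 times it, then the intrinsics apply), "T" (4x4, takes a point from camera to world coordinates). Camera axes: x right, y down, z forward; pixel columns grow to the right and rows downward; lengths in m; the calibration is good to about 2 mm. A picture is of the moment at which its call begins. get_calibration takes no time and is no camera call.
- manip.job_done(): hands the job in, once; it reports no verdict.
Trained networks look in the newest picture that a camera, given by its name, has taken for a name from the list of things; names that differ only in an ending like _2 or _b are one class to them, and where a whole thing is asked for, a point or a joint stands for the part that bears it (a point fixed in the world has none). Each returns a list of dicts, best first, with "p" (0 to 1); they miss things now and then, are a little off and sometimes report something else, mostly with a low value. They report only what shows in the picture. A call takes as long as a camera call. They do not tell look-alikes from the thing itself.
- manip.boxes_of(query, camera): "xyz" ([x, y, z] in m, in the coordinates of the camera as it stood for that picture, good to about 4 mm: the middle of the surface that is visible of it).
- manip.tip_of(query, camera): "xyz" ([x, y, z] in m, in the coordinates of the camera as it stood for that picture, good to about 4 mm: a listed point, or the origin of a listed thing).
The state is a dict: "time": time; "joint_pos": joint angles; "joint_vel": joint speeds; "joint_efforts": joint torques, N m; "tool_pos": TCP position; "tool_rot": TCP orientation; "contact_force": force on the tool from outside, world axes, zero at the start; "ft_torque": the same for the moment, N m; "gripper_width": opening from 0.0 (shut) to 1.0 (fully open).
Only numpy, scipy, OpenCV 4.12 (cv2) and the standard library are available. Lean on these libraries where they do the work, as an engineer would, in place of code of your own. Each camera call takes 0.05 s, during which the arm holds its last target. There are 200 camera calls.

## Task

Pick up the rectangular limb adapter by its square shank and tilt it to match the sloped black seat of the bonding jig, so that its underside lies flush all over the seat, centred, with the long sides of plate and seat together. Press the sprung seat gently to about half of its travel without ever bottoming it, hold steady there for 3 seconds as for an adhesive to grab, and finish still gripping the adapter and pressing: do not let go. Leave the round adapter, the tape roll and the bottle alone.

Things in the scene. Friction and masses are not known exactly. Their poses are not given: they have to be found in the camera images.
- adapter_mid (a point): Loose aluminium limb adapter, 150 to 220 g: base plate 60 (x) x 80 (y) x 6 mm with a square shank 24 x 24 mm, 50 mm tall, on its middle (56 mm in all); starts flat on the bench, shank up. This point: its centre, on the shank axis, 28 mm above the underside, 22 mm above the plate's top. z points up the shank, y along the 80 mm side. A half turn about z looks the same.
- seat_face (a point): Centre of the sloping upper face, 64 (x) x 84 (y) mm, of the jig's black plastic seat. z: outward normal; y: along the long side, level. The face slopes down towards its +x, roughly away from the robot, locked at 11 to 30 degrees, 115 to 135 mm above the bench. The point moves with the seat when pressed. With the adapter flush and centred, the adapter's point is 28 mm out along this z.
- seat (a joint): Travel of the sprung seat straight into the jig along its face normal: 0 m free, 0.012 m bottomed. A spring of 1.2 N/mm with 3 N of preload returns it (about 10 N at half travel); the adapter's weight alone does not press it in.
- round_adapter_mid (a point): Bystander: loose aluminium adapter with a round 68 mm disc base, 6 mm thick, and a round shank 30 mm across; 50 mm tall overall. This point is its centre, 25 mm up. Leave it.
- tape_roll: Bystander: loose roll of pale tape, 90 mm across, 45 mm high, lying flat. Origin at the centre of its underside.
- bottle: Bystander: small red bottle with white cap, 40 mm across, 110 mm tall, standing. Origin at the centre of its underside.
- jig: Bonding jig, screwed down: steel base 150 x 150 x 14 mm, origin at the centre of its underside, y along the tilt axis. Two grey cheeks, 12 mm thick, 50 mm wide, 103 mm high, stand off the seat's short ends (inner faces 60 mm either side of the middle). The sprung seat sits on a tilting cradle between them; cradle pivot 90 mm above the bench.
There are look-alikes about, which are no part of the job. There is more than one size of the jig; the job needs the middle-sized.

How it is judged:
On the way, in this order (a step that is already met when the one before it is completed fails the run):
1. the adapter is gripped by its shank and lifted clear of the bench (distance between the grasp point and adapter_mid below 0.035 m and contact force between the fingers and adapter above 18 N and height (world z) of adapter_mid above 0.07 m), for 0.2 s.
2. the adapter is held flush and centred on the seat, the seat pressed to about half travel, for at least 2 s (distance between the grasp point and adapter_mid below 0.035 m and contact force between the fingers and adapter above 18 N and angle between the z axis of adapter_mid and the z axis of seat_face, either way round below 0.045 rad and angle between the y axis of adapter_mid and the y axis of seat_face, either way round below 0.1 rad and x of adapter_mid in the frame of seat_face between -0.008 and 0.008 m and y of adapter_mid in the frame of seat_face between -0.008 and 0.008 m and z of adapter_mid in the frame of seat_face between 0.0255 and 0.0305 m and value of joint seat between 0.003 and 0.009 m), for 2 s.
At the end, for the whole second after the job is handed in: The fingers still straddle and grip the shank (over 18 N). Plate and seat: normals within 2.6 degrees, underside within 2.5 mm of the face, centred within 8 mm each way, long sides within 5.7 degrees. Seat pressed 3 to 9 mm of its 12 mm, and still (all of step 2 and velocity of joint seat between -0.01 and 0.01 m/s); the arm keeps its last pose, push and grip.
It fails at once if the seat is bottomed (value of joint seat above 0.0115 m).
It fails at once if the round adapter is disturbed (distance of round_adapter_mid from where it was at the start of the episode above 0.02 m).
It fails at once if the tape roll is disturbed (distance of tape_roll from where it was at the start of the episode above 0.02 m).
It fails at once if the bottle is disturbed (distance of bottle from where it was at the start of the episode above 0.02 m).
It also fails if it takes over 43 s, if anything falls off the work surface, if the arm or the gripper's body presses on something with over 40 N, if the wrist force passes 120 N, or if a joint passes its speed limit or range.

## Working session

There is one attempt and no reset: what is moved stays moved. The work goes in short steps, Python scripts to look and compute and a tool call to move; the robot and the scene stay as the last step left them, time stands still between calls to the robot, and variables do not carry over. Pictures are saved under pics/ and viewed, about 8 in all and at most 12, crops included, and the job is handed in when it is done.

Besides the shell and the picture viewer there is one more tool, called as name([rows], argument=value, ...), one row to a line, values as JSON. play_rows: Moves the arm, as the interface text tells. Its arguments: {"type":"object","properties":{"increments":{"type":"array"}},"required":["increments"]}

```bash
mkdir -p pics; cat > h.py <<'E'
import numpy as np, cv2
from plant import manip
from scipy.spatial.transform import Rotation as R
def rot(q): return R.from_quat([q[1],q[2],q[3],q[0]]).as_matrix()
def w(cam,p):
    T=np.array(manip.get_calibration(cam)["T"]); return T[:3,:3]@np.array(p)+T[:3,3]
def px(cam,P):
    c=manip.get_calibration(cam);T=np.array(c["T"]);q=T[:3,:3].T@(np.array(P)-T[:3,3])
    s=q[:2]/q[2];s=s*(1+c["k1"]*(s@s));return np.array([c["fx"]*s[0]+c["cx"],c["fy"]*s[1]+c["cy"]])
def ray(cam,u,v):
    c=manip.get_calibration(cam);T=np.array(c["T"])
    K=np.array([[c["fx"],0,c["cx"]],[0,c["fy"],c["cy"]],[0,0,1.]])
    s=cv2.undistortPoints(np.array([[[u,v]]],float),K,np.array([c["k1"],0,0,0,0.]))[0,0]
    return T[:3,3],T[:3,:3]@np.array([s[0],s[1],1])
def atz(cam,u,v,z):
    o,d=ray(cam,u,v);return o+d*(z-o[2])/d[2]
E
python3 - <<'E'
from h import *
np.set_printoptions(precision=4,suppress=True)
ims=[]
for c in ("side","top"):
    im=manip.grab_frame(c);cv2.imwrite(f"pics/{c}0.png",im)
    k=manip.get_calibration(c);print(c,{a:k[a] for a in("fx","cx","cy","k1")});print(np.array(k["T"]))
    for q in ("adapter_mid","seat_face","round_adapter_mid","jig","tape_roll","bottle"):
        for r in manip.tip_of(q,c)[:4]:
            P=w(c,r["xyz"]);print(c,q,round(r["p"],2),P,px(c,P).round())
print(manip.state())
E
```

```text
side {'fx': 409.02192231205765, 'cx': 281.2293891900546, 'cy': 216.49269116035853, 'k1': -0.0844212680024299}
[[ 0.915  -0.2376  0.326   0.312 ]
 [-0.4034 -0.5428  0.7367 -0.5499]
 [ 0.0019 -0.8056 -0.5925  0.5697]
 [ 0.      0.      0.      1.    ]]
side adapter_mid 0.58 [ 0.4957 -0.0268  0.0331] [258. 272.]
side seat_face 0.84 [0.288  0.2385 0.1846] [110. 160.]
side seat_face 0.73 [ 0.3302 -0.2083  0.0983] [190. 359.]
side seat_face 0.6 [ 0.557  -0.2987  0.131 ] [375. 339.]
side round_adapter_mid 0.96 [0.5295 0.2945 0.0259] [224. 188.]
side jig 0.97 [ 0.3297 -0.2159  0.0018] [200. 402.]
side jig 0.89 [ 0.544  -0.289  -0.0002] [352. 390.]
side jig 0.89 [0.2896 0.2388 0.0019] [130. 232.]
side tape_roll 0.67 [0.7952 0.1622 0.0039] [343. 198.]
side bottle 0.88 [ 0.7881 -0.1387 -0.0014] [418. 279.]
top {'fx': 478.2999757639043, 'cx': 268.2567691933425, 'cy': 214.5690089828039, 'k1': -0.13658058755246374}
[[-0.0119 -0.9914  0.1304  0.4232]
 [-0.9996  0.0084 -0.0275  0.0201]
 [ 0.0262 -0.1307 -0.9911  1.1208]
 [ 0.      0.      0.      1.    ]]
top adapter_mid 0.83 [ 0.4994 -0.0271  0.030
[... 420 characters left out ...]
0.77 [ 0.3321 -0.2148 -0.0009] [357. 315.]
top tape_roll 0.84 [0.7992 0.1595 0.0009] [197. 122.]
top bottle 0.93 [ 0.7897 -0.1472  0.0028] [323. 125.]
top bottle 0.67 [ 0.5635 -0.2957  0.1297] [403. 209.]
{'time': 0.7, 'joint_pos': array([-1.385 ,  0.0527,  1.6129, -0.    ,  1.476 , -0.119 ]), 'joint_vel': array([ 0.001 ,  0.0005,  0.0012,  0.0009, -0.0028,  0.0016]), 'joint_efforts': array([ -0.0007, -39.355 , -37.0375,  -0.0001,   0.0004,  -0.    ]), 'tool_pos': array([ 0.1876, -0.5962,  0.4047]), 'tool_rot': array([ 0.    ,  0.9884,  0.1518, -0.    ]), 'contact_force': array([-0.5216,  0.6765,  0.5238]), 'ft_torque': array([-0.0375,  0.0149,  0.0527]), 'gripper_width': 0.9990562961194885}
```

View pics/side0.png

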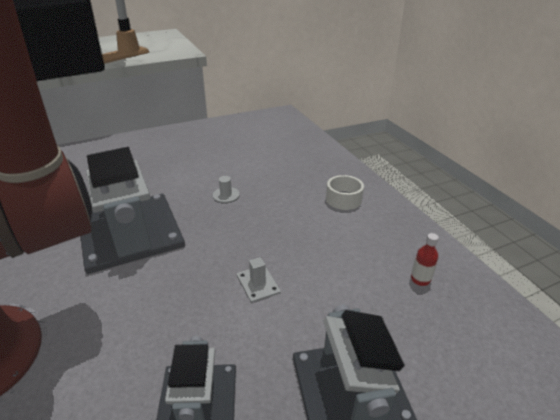

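View pics/top0.png

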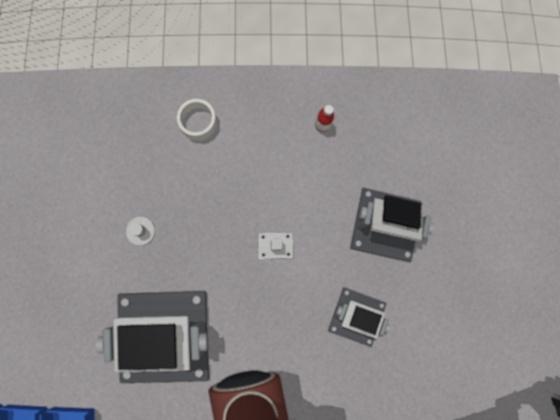

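The target is the square-shank adapter at top (276,244) / side (258,280). The round one, at top (140,231), is the only look-alike for it. There are three jigs: small at top (366,320), middle at top (395,215) and large at top (150,347). The middle one's seat height of 0.13 m matches the description. I'll check it in a close crop.

```bash
python3 - <<'E'
from h import *
t=cv2.imread("pics/top0.png");s=cv2.imread("pics/side0.png")
a=cv2.resize(t[180:270,345:445],(400,360),interpolation=cv2.INTER_CUBIC)
b=cv2.resize(s[300:420,285:425],(400,343),interpolation=cv2.INTER_CUBIC)
c=cv2.resize(t[225:265,250:300],(400,320)[:2] and (300,240),interpolation=cv2.INTER_CUBIC)
d=cv2.resize(s[250:310,225:290],(260,240),interpolation=cv2.INTER_CUBIC)
o=np.zeros((600,800,3),np.uint8);o[:360,:400]=a;o[:343,400:]=b;o[360:600,:300]=c;o[360:600,400:660]=d
cv2.imwrite("pics/crop1.png",o)
def quad(im,x0,y0,x1,y1,thr):
    m=(im[y0:y1,x0:x1].max(2)<thr).astype(np.uint8)
    n,l,st,_=cv2.connectedComponentsWithStats(m)
    k=1+np.argmax(st[1:,4]);print(st[k],)
    cs,_=cv2.findContours((l==k).astype(np.uint8),cv2.RETR_EXTERNAL,cv2.CHAIN_APPROX_NONE)
    h=cv2.convexHull(max(cs,key=cv2.contourArea));
    e=cv2.approxPolyDP(h,3,True)[:,0]+[x0,y0];print(e.tolist())
for thr in (20,28): quad(t,375,190,425,232,thr);quad(s,340,305,405,372,thr)
def plate(im,x0,y0,x1,y1,thr):
    m=(im[y0:y1,x0:x1].min(2)>thr).astype(np.uint8)
    cs,_=cv2.findContours(m,cv2.RETR_EXTERNAL,cv2.CHAIN_APPROX_NONE);h=max(cs,key=cv2.contourArea)
    r=cv2.minAreaRect(h);print(r, (cv2.boxPoints(r)+[x0,y0]).round(1).tolist())
plate(t,250,225,300,265,130)
E
```

```text
[10 13  1  3  3]
[[385, 205]]
[33 57  7  5 16]
[[379, 364], [373, 366], [374, 362]]
[  9   7  36  31 694]
[[385, 197], [419, 204], [418, 227], [384, 220]]
[  7  18  56  47 666]
[[402, 366], [392, 369], [361, 365], [347, 323], [391, 341]]
((24.5, 19.5), (39.0, 49.0), 90.0) [[250.0, 225.0], [299.0, 225.0], [299.0, 264.0], [250.0, 264.0]]
```

View pics/crop1.png

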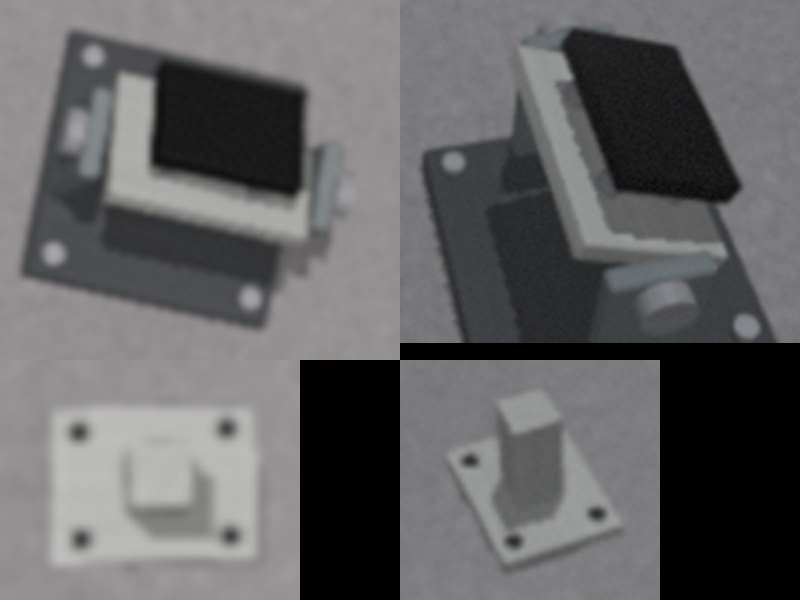

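The crop confirms the rectangular plate with a square shank, its long side along world y. It also shows the middle jig with the black seat sloping away from the robot. I'll fit both poses from the corners.

```bash
cat > fit.py <<'E'
from h import *
from scipy.optimize import least_squares
np.set_printoptions(precision=4,suppress=True)
def pose(p): return R.from_euler("ZY",[p[3],p[4]]).as_matrix()
loc=np.array([[32,42,0],[32,-42,0],[-32,-42,0],[-32,42,0]])/1e3   # +x left, +x right, -x right, -x left
top=np.array([[160,62],[305,88],[298,193],[152,167]])/4+[345,180]-.4
sd=(np.array([[678,46],[738,186],[618,188],[568,32]])-[400,0])/2.857+[285,300]-.4
def find(use):
    def f(p):
        P=loc@pose(p).T+p[:3];r=[]
        if "t" in use:r+=[px("top",q)-u for q,u in zip(P,top)]
        if "s" in use:r+=[px("side",q)-u for q,u in zip(P,side_)]
        return np.concatenate(r)
    return least_squares(f,[.56,-.297,.13,-.2,.3],loss="soft_l1")
if __name__=="__main__":
    # side: which corners: A top-left(570,30) B top-right(678,46) C right-bottom D bottom-left
    for name,o in (("A",[0,1,2,3]),("B",[3,0,1,2]),("C",[1,2,3,0])):
        side_=sd[o]
        for u in ("ts","t","s"):
            r=find(u);print(name,u,r.x,np.degrees(r.x[3:]),"cost",r.cost,r.fun.round(1))
    c=np.array([[50,48],[255,46],[257,202],[50,205]])/6+[250,225]-.4
    P=np.array([atz("top",*q,.006) for q in c]);print(P, P.mean(0))
    c=(np.array([[446,455-360],[505,570-360],[622,528-360]])-[400,0])/4+[225,250]
    print(np.array([atz("side",*q,.006) for q in c]))
E
python3 fit.py
```

```text
A ts [ 0.5574 -0.293   0.1261 -0.244   0.3322] [-13.982   19.0336] cost 7.084218176169437 [-0.3 -0.5  0.3  2.   0.2  1.8 -1.2 -0.9 -0.3 -0.4  2.   1.1  0.7 -1.4
 -1.3  0.6]
A t [ 0.5643 -0.3067  0.0845 -0.1854  0.2268] [-10.6217  12.9963] cost 0.06362602776562754 [ 0.1 -0.1 -0.3 -0.   0.1  0.1 -0.   0. ]
A s [ 0.5635 -0.286   0.1149 -0.2646  0.3233] [-15.158   18.5237] cost 2.354406951606383 [ 0.  -0.   0.6  0.5 -0.1 -2.6 -0.4  0.8]
B ts [ 0.5592 -0.2923  0.1286 -0.0996  0.2602] [-5.7071 14.906 ] cost 213.70840450783467 [ -2.4   0.4  -0.9  -2.5   2.2  -1.3   0.1   1.7  34.7  -0.1  27.7  42.9
 -34.8   0.2 -21.4 -51.5]
B t [ 0.5643 -0.3067  0.0845 -0.1854  0.2268] [-10.6217  12.9963] cost 0.06362602776562754 [ 0.1 -0.1 -0.3 -0.   0.1  0.1 -0.   0. ]
B s [ 0.629  -0.2206 -0.0054  1.522  -0.3307] [ 87.2064 -18.9499] cost 35.8647036696273 [  0.1  18.9   3.7  -0.1  -0.2 -15.3  -1.4   0.1]Traceback (most recent call last):
  File "fit.py", line 20, in <module>
    r=find(u);print(name,u,r.x,np.degrees(r.x[3:]),"cost",r.cost,r.fun.round(1))
  File "fit.py", line 14, in find
    return least_
[... 1112 characters left out ...]
                   ^^^
    df = [f_eval - f0 for f_eval in f_evals]
                                    ^^^^^^^
    f = np.atleast_1d(self.fun(x, *self.args, **self.kwargs))
                      ~~~~~~~~^^^^^^^^^^^^^^^^^^^^^^^^^^^^^^
    return np.atleast_1d(self.fun(x))
                         ~~~~~~~~^^^
    return self.f(x, *self.args, **self.kwargs)
           ~~~~~~^^^^^^^^^^^^^^^^^^^^^^^^^^^^^^
  File "fit.py", line 11, in f
    if "t" in use:r+=[px("top",q)-u for q,u in zip(P,top)]
                      ~~^^^^^^^^^
  File "h.py", line 8, in px
    c=manip.get_calibration(cam);T=np.array(c["T"]);q=T[:3,:3].T@(np.array(P)-T[:3,3])
ValueError: time passes only in moves, steps and waits
```

play_rows([
  {"offset":[20,-37,0],"twist":0.1,"grip":1},
  {"offset":[40,-74,0],"twist":0.2,"grip":1},
  {"offset":[60,-110,0],"twist":0.305,"grip":1},
  {"offset":[78,-148,0],"twist":0.305,"grip":1},
  {"offset":[94,-186,0],"twist":0.305,"grip":1},
])

```text
time: 1.12
tool_pos: [0.2215, -0.3891, 0.4045]
tool_rot: [-0.0, 1.0, -0.0, 0.0]
contact_force: [0.8, 0.1, 1.4]
gripper_width: 1.004
```

```bash
cat > calib.py <<'E'
import pickle
from plant import manip
pickle.dump({c:manip.get_calibration(c) for c in("top","side")},open("cal.pkl","wb"))
E
python3 calib.py; sed -i 's/^from plant import manip/import pickle,os\nfrom plant import manip\nCAL=pickle.load(open("\.\/cal.pkl","rb"))/; s/manip.get_calibration(cam)/CAL[cam]/g' h.py
cat > fit2.py <<'E'
from fit import *
b=np.array([[75,75,14],[-75,75,14],[-75,-75,14]])/1e3
bt=np.array([[72,30],[22,272],[262,326]])/4+[345,180]-.4
bs=(np.array([[423,155]])-[400,0])/2.857+[285,300]-.4
def model(p):
    jx,jy,yaw,tilt,h=p[:5];Rz=R.from_euler("Z",yaw).as_matrix();Rt=pose([0,0,0,yaw,tilt])
    c=np.array([jx,jy,.09])+h*Rt[:,2]
    return c,loc@Rt.T+c,b@Rz.T+[jx,jy,0]
def f(p):
    c,S,B=model(p);bt_,bs_=p[5:7],p[7:9];r=[]
    r+=[px("top",q)+bt_-u for q,u in zip(S,top)]+[px("side",q)+bs_-u for q,u in zip(S,sd)]
    r+=[px("top",q)+bt_-u for q,u in zip(B,bt)]+[px("side",B[1])+bs_-bs[0]]
    return np.concatenate(r+[p[5:]/2,[(p[0]-.543)/.004,(p[1]+.291)/.004]])
if __name__=="__main__":
    r=least_squares(f,[.543,-.291,-.2,.35,.04,0,0,0,0],loss="soft_l1")
    cov=np.linalg.inv(r.jac.T@r.jac)
    print(r.x,np.degrees(r.x[2:4]),"sd",np.sqrt(np.diag(cov)),r.cost);print(r.fun.round(1));print("face",model(r.x)[0])
    c=np.array([[50,48],[255,46],[257,202],[50,205]])/6+[250,225]-.4
    P=np.array([atz("top",*q,.006) for q in c]);print(P, P.mean(0))
    c=(np.array([[446,455-360],[505,570-360],[622,528-360]])-[400,0])/4+[225,250]
    print(np.array([atz("side",*q,.006) for q in c]))
E
python3 fit2.py
```

```text
[ 0.5428 -0.2904 -0.2344  0.337   0.0413 -0.2559 -0.7788  0.0126  0.8425] [-13.4282  19.3063] sd [0.0024 0.0023 0.0115 0.03   0.0023 1.0877 1.0825 1.4942 1.5207] 8.79016033628913
[-0.1 -0.7  0.7  1.5  0.9  1.3 -0.7 -1.  -0.9 -0.4  2.   1.2  0.8 -1.1
 -1.9  0.8 -0.7 -0.9 -0.6  0.1  0.8  0.5  0.  -0.6 -0.1 -0.4  0.   0.4
 -0.   0.2]
face [ 0.5561 -0.2936  0.1289]
[[ 0.5275  0.0138  0.006 ]
 [ 0.5275 -0.0663  0.006 ]
 [ 0.4667 -0.066   0.006 ]
 [ 0.4664  0.0144  0.006 ]] [ 0.497 -0.026  0.006]
[[ 0.4656  0.013   0.006 ]
 [ 0.4661 -0.0682  0.006 ]
 [ 0.5251 -0.0658  0.006 ]]
```

play_rows([
  {"offset":[0,-40,0],"twist":0,"grip":1},
  {"offset":[0,-80,0],"twist":0,"grip":1},
  {"offset":[0,-120,0],"twist":0,"grip":1},
  {"offset":[0,-160,0],"twist":0,"grip":1},
  {"offset":[0,-200,0],"twist":0,"grip":1},
])

```text
time: 1.53
tool_pos: [0.2209, -0.1891, 0.4046]
tool_rot: [0.0, 1.0, -0.001, 0.0]
contact_force: [-0.1, 0.5, 0.8]
gripper_width: 1.004
```

```bash
python3 - <<'E'
from h import *
s=manip.state();print(s["joint_pos"],s["tool_pos"],s["tool_rot"])
E
```

```text
[-9.66101013e-01 -9.08089568e-01  2.30653571e+00  2.53745527e-04
  1.74272066e+00  6.06244616e-01] [ 0.22091709 -0.18911936  0.40455845] [ 1.03930635e-04  9.99999686e-01 -7.52918988e-04  2.23962417e-04]
```

play_rows([
  {"offset":[0,-40,0],"twist":0,"grip":1},
  {"offset":[0,-80,0],"twist":0,"grip":1},
  {"offset":[0,-120,0],"twist":0,"grip":1},
  {"offset":[0,-140,0],"twist":0,"grip":1},
  {"offset":[0,-140,0],"twist":0,"grip":1},
])

```text
time: 1.95
tool_pos: [0.2565, -0.0555, 0.4073]
tool_rot: [-0.003, 1.0, 0.004, -0.011]
contact_force: [0.4, -0.3, 1.1]
gripper_width: 1.0
```

```bash
python3 - <<'E'
from h import *
s=manip.state();print(s["joint_pos"],s["tool_pos"],s["tool_rot"])
E
```

```text
[-0.49763719 -1.0108011   2.34675909 -0.00520889  1.82742637  1.06307799] [ 0.25646332 -0.0554874   0.40726444] [-0.00303552  0.99992774  0.00440666 -0.01076483]
```

play_rows([
  {"offset":[40,0,0],"twist":0,"grip":1},
  {"offset":[80,0,0],"twist":0,"grip":1},
  {"offset":[120,0,0],"twist":0,"grip":1},
  {"offset":[160,0,0],"twist":0,"grip":1},
  {"offset":[200,0,0],"twist":0,"grip":1},
])

```text
time: 2.37
tool_pos: [0.4578, -0.0592, 0.4024]
tool_rot: [-0.002, 1.0, -0.0, -0.011]
contact_force: [-1.0, -0.9, 0.5]
gripper_width: 1.003
```

```bash
python3 - <<'E'
from h import *
s=manip.state();print(s["joint_pos"],s["tool_pos"],s["tool_rot"])
E
```

```text
[-2.89620040e-01 -3.48180086e-01  1.97599968e+00 -1.97330308e-03
  1.53608685e+00  1.28152684e+00] [ 0.45776086 -0.05920609  0.40243648] [-2.23971951e-03  9.99937268e-01 -1.30027508e-04 -1.09738810e-02]
```

The interface turned out to keep any tilt picked up at a joint limit, so I can use that to tilt the tool. First I'll grasp the adapter.

play_rows([
  {"offset":[24,-16,28],"twist":0,"grip":1},
  {"offset":[46.6,-31,58],"twist":0,"grip":1},
  {"offset":[46.6,-31,98],"twist":0,"grip":1},
  {"offset":[46.6,-31,138],"twist":0,"grip":1},
  {"offset":[46.6,-31,138],"twist":0,"grip":1},
])

```text
time: 2.78
tool_pos: [0.4958, -0.027, 0.2548]
tool_rot: [-0.004, 1.0, -0.0, -0.019]
contact_force: [-1.7, 0.5, -0.4]
gripper_width: 0.997
```

```bash
cat > st.py <<'E'
from h import *
np.set_printoptions(precision=4,suppress=True)
s=manip.state();M=rot(s["tool_rot"]);G=s["tool_pos"]+.155*M[:,2]
print("t",round(s["time"],2),"tcp",s["tool_pos"],"G",G,"F",s["contact_force"],"tq",s["ft_torque"],"w",s["gripper_width"]);print("q",s["joint_pos"]);print(M)
u=-M[:,2];print("lean deg",np.degrees(np.arccos(u[2])),"az",np.degrees(np.arctan2(u[1],u[0])))
E
cat > look.py <<'E'
import sys
from h import *
n,boxes=sys.argv[1],eval(sys.argv[2])  # {"top":(x0,y0,x1,y1),"side":...}
o=[]
for c,b in boxes.items():
    im=manip.grab_frame(c);cv2.imwrite(f"pics/{n}_{c}.png",im);im=im[b[1]:b[3],b[0]:b[2]];k=min(400/im.shape[1],590/im.shape[0])
    o.append(cv2.copyMakeBorder(cv2.resize(im,None,fx=k,fy=k,interpolation=cv2.INTER_CUBIC),0,600-int(round(im.shape[0]*k)),0,400-int(round(im.shape[1]*k)),cv2.BORDER_CONSTANT));print(c,"scale",k)
cv2.imwrite(f"pics/{n}.png",np.hstack(o)[:600,:800])
E
python3 st.py; python3 look.py g1 '{"top":(200,190,320,290),"side":(180,180,340,340)}'
```

```text
t 2.78 tcp [ 0.4958 -0.027   0.2548] G [ 0.4898 -0.0258  0.0999] F [-1.7058  0.4996 -0.3656] tq [ 0.0016  0.0845 -0.0107] w 0.9973873445167064
q [-0.2045 -0.1024  2.0276  0.0001  1.2561  1.3668]
[[ 0.9992 -0.0007 -0.0388]
 [-0.0004 -1.      0.0082]
 [-0.0388 -0.0082 -0.9992]]
lean deg 2.2728240116133245 az -11.910727773341641
top scale 3.3333333333333335
side scale 2.5
```

View pics/g1.png

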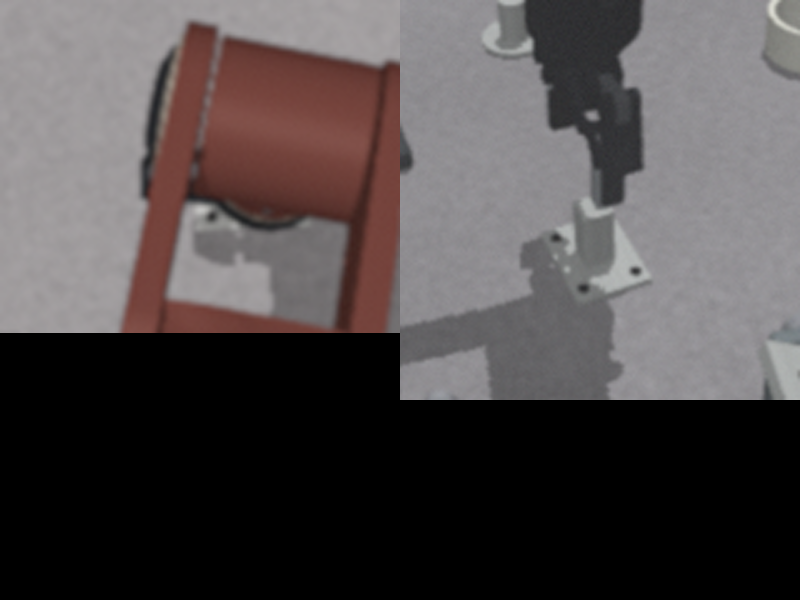

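play_rows([
  {"offset":[9,1,30],"twist":0,"grip":1},
  {"offset":[9,1,60],"twist":0,"grip":1},
  {"offset":[9,1,60],"twist":0,"grip":1},
  {"offset":[9,1,60],"twist":0,"grip":0},
  {"offset":[9,1,60],"twist":0,"grip":0},
])

```text
time: 3.3
tool_pos: [0.5084, -0.0283, 0.207]
tool_rot: [-0.002, 1.0, -0.0, -0.009]
contact_force: [0.0, -0.2, 0.5]
gripper_width: 0.745
```

play_rows([
  {"offset":[0,0,0],"twist":0,"grip":0},
  {"offset":[0,0,0],"twist":0,"grip":0},
  {"offset":[0,0,0],"twist":0,"grip":0},
  {"offset":[0,0,0],"twist":0,"grip":0},
  {"offset":[0,0,0],"twist":0,"grip":0},
])

```text
time: 3.72
tool_pos: [0.508, -0.0279, 0.2056]
tool_rot: [-0.002, 1.0, -0.0, -0.01]
contact_force: [-0.3, -0.2, 6.0]
gripper_width: 0.265
```

```bash
python3 st.py
```

```text
t 3.72 tcp [ 0.508  -0.0279  0.2056] G [ 0.505  -0.0272  0.0506] F [-0.2851 -0.1792  5.9658] tq [-0.0258  0.0979  0.0105] w 0.26504720215320055
q [-0.2013 -0.003   2.0263  0.0005  1.1378  1.3694]
[[ 0.9998 -0.0001 -0.0191]
 [-0.     -1.      0.0044]
 [-0.0191 -0.0044 -0.9998]]
lean deg 1.1240017671120655 az -12.866686123224273
```

play_rows([
  {"offset":[0,0,0],"twist":0,"grip":1},
  {"offset":[0,0,0],"twist":0,"grip":1},
  {"offset":[0,0,0],"twist":0,"grip":1},
  {"offset":[-4,-0.5,5],"twist":0,"grip":1},
  {"offset":[-8,-0.5,11],"twist":0,"grip":1},
])

```text
time: 4.13
tool_pos: [0.4986, -0.0271, 0.1925]
tool_rot: [-0.003, 1.0, -0.0, -0.011]
contact_force: [-0.8, -0.6, 0.1]
gripper_width: 0.952
```

play_rows([
  {"offset":[0,0,0],"twist":0,"grip":1},
  {"offset":[0,0,0],"twist":0,"grip":1},
  {"offset":[0,0,0],"twist":0,"grip":1},
  {"offset":[0,0,0],"twist":0,"grip":1},
  {"offset":[0,0,0],"twist":0,"grip":1},
])

```text
time: 4.55
tool_pos: [0.499, -0.0272, 0.193]
tool_rot: [-0.003, 1.0, -0.0, -0.011]
contact_force: [0.4, -0.2, 0.7]
gripper_width: 1.0
```

```bash
python3 st.py
```

```text
t 4.55 tcp [ 0.499  -0.0272  0.193 ] G [ 0.4956 -0.0264  0.038 ] F [ 0.3841 -0.2005  0.7382] tq [-0.0321  0.02   -0.0109] w 1.0004841475218471
q [-0.2036 -0.0025  2.0509  0.0006  1.1156  1.3672]
[[ 0.9998 -0.0003 -0.0219]
 [-0.0002 -1.      0.0051]
 [-0.0219 -0.0051 -0.9997]]
lean deg 1.2873809155022802 az -13.035901423633229
```

play_rows([
  {"offset":[1,0,0],"twist":0,"grip":0},
  {"offset":[1,0,0],"twist":0,"grip":0},
  {"offset":[1,0,0],"twist":0,"grip":0},
  {"offset":[1,0,0],"twist":0,"grip":0},
  {"offset":[1,0,0],"twist":0,"grip":0},
])

```text
time: 4.97
tool_pos: [0.4998, -0.0272, 0.1927]
tool_rot: [-0.003, 1.0, -0.0, -0.011]
contact_force: [-0.6, -0.7, 2.3]
gripper_width: 0.299
```

play_rows([
  {"offset":[0,0,0],"twist":0,"grip":0},
  {"offset":[0,0,0],"twist":0,"grip":0},
  {"offset":[0,0,0],"twist":0,"grip":0},
  {"offset":[0,0,-10],"twist":0,"grip":0},
  {"offset":[0,0,-25],"twist":0,"grip":0},
])

```text
time: 5.38
tool_pos: [0.499, -0.027, 0.2161]
tool_rot: [-0.003, 1.0, -0.0, -0.014]
contact_force: [-0.2, -0.0, -2.3]
gripper_width: 0.275
```

```bash
python3 st.py
```

```text
t 5.38 tcp [ 0.499  -0.027   0.2161] G [ 0.4947 -0.0261  0.0611] F [-0.1555 -0.001  -2.2886] tq [ 0.0203  0.0247 -0.035 ] w 0.2747221997022295
q [-0.2032 -0.0394  2.0416  0.0005  1.1678  1.3676]
[[ 0.9996 -0.0003 -0.0277]
 [-0.0001 -1.      0.0062]
 [-0.0277 -0.0062 -0.9996]]
lean deg 1.6252901691519217 az -12.59158761034481
```

play_rows([
  {"offset":[0,0,-40],"twist":0,"grip":0},
  {"offset":[-20,4,-75],"twist":0,"grip":0},
  {"offset":[-50,10,-103],"twist":0,"grip":0},
  {"offset":[-80,15,-130],"twist":0,"grip":0},
  {"offset":[-110,20,-158],"twist":0,"grip":0},
])

```text
time: 5.8
tool_pos: [0.3922, -0.0479, 0.379]
tool_rot: [-0.003, 1.0, 0.0, -0.012]
contact_force: [0.5, -0.6, -2.2]
gripper_width: 0.271
```

play_rows([
  {"offset":[-40,0,-8],"twist":0,"grip":0},
  {"offset":[-80,0,-16],"twist":0,"grip":0},
  {"offset":[-120,0,-24],"twist":0,"grip":0},
  {"offset":[-160,0,-24],"twist":0,"grip":0},
  {"offset":[-200,0,-24],"twist":0,"grip":0},
])

```text
time: 6.22
tool_pos: [0.2522, -0.059, 0.4064]
tool_rot: [-0.007, 1.0, -0.001, -0.028]
contact_force: [0.7, -0.0, -2.6]
gripper_width: 0.271
```

```bash
python3 st.py
```

```text
t 6.22 tcp [ 0.2522 -0.059   0.4064] G [ 0.2436 -0.0567  0.2516] F [ 0.721  -0.0128 -2.6245] tq [-0.0244 -0.0255  0.0078] w 0.27147064200307053
q [-0.5143 -1.0095  2.3479 -0.015   1.8591  1.0539]
[[ 0.9984 -0.0017 -0.0558]
 [-0.0009 -0.9999  0.015 ]
 [-0.0558 -0.015  -0.9983]]
lean deg 3.314082896427245 az -15.067459202392827
```

play_rows([
  {"offset":[-200,0,0],"twist":0,"grip":0},
  {"offset":[-200,0,0],"twist":0,"grip":0},
  {"offset":[-200,0,0],"twist":0,"grip":0},
  {"offset":[-200,0,0],"twist":0,"grip":0},
  {"offset":[-200,0,0],"twist":0,"grip":0},
])

```text
time: 6.63
tool_pos: [0.2324, -0.105, 0.4268]
tool_rot: [-0.011, 0.999, -0.0, -0.036]
contact_force: [-0.1, -0.6, -2.2]
gripper_width: 0.275
```

```bash
python3 st.py
```

```text
t 6.63 tcp [ 0.2324 -0.105   0.4268] G [ 0.2213 -0.1016  0.2722] F [-0.0513 -0.593  -2.1989] tq [-0.0443 -0.0453 -0.0565] w 0.27458892845988214
q [-0.7066 -1.0109  2.3155 -0.0316  1.906   0.8555]
[[ 0.9974 -0.0015 -0.0719]
 [ 0.0001 -0.9998  0.0221]
 [-0.0719 -0.022  -0.9972]]
lean deg 4.314185402556437 az -17.0759576213531
```

play_rows([
  {"offset":[20,-35,4],"twist":0,"grip":0},
  {"offset":[40,-70,8],"twist":0,"grip":0},
  {"offset":[55,-105,13],"twist":0,"grip":0},
  {"offset":[40,-117,13],"twist":0,"grip":0},
  {"offset":[40,-117,13],"twist":0,"grip":0},
])

```text
time: 7.05
tool_pos: [0.2713, 0.015, 0.4125]
tool_rot: [-0.011, 0.999, 0.004, -0.038]
contact_force: [-0.3, -0.5, -2.0]
gripper_width: 0.271
```

play_rows([
  {"offset":[-200,-45,0],"twist":0,"grip":0},
  {"offset":[-200,-45,0],"twist":0,"grip":0},
])

```text
time: 7.22
tool_pos: [0.2506, 0.0361, 0.4225]
tool_rot: [-0.009, 0.999, -0.001, -0.051]
contact_force: [-0.9, 0.2, -1.8]
gripper_width: 0.275
```

play_rows([
  {"offset":[-200,-45,0],"twist":0,"grip":0},
  {"offset":[-200,-45,0],"twist":0,"grip":0},
])

```text
time: 7.38
tool_pos: [0.2404, 0.068, 0.4377]
tool_rot: [-0.006, 0.998, -0.001, -0.06]
contact_force: [0.5, 0.5, -2.7]
gripper_width: 0.274
```

play_rows([
  {"offset":[-200,-45,0],"twist":0,"grip":0},
])

```text
time: 7.47
tool_pos: [0.231, 0.0879, 0.4461]
tool_rot: [-0.002, 0.998, -0.001, -0.069]
contact_force: [0.4, 0.2, -1.1]
gripper_width: 0.272
```

```bash
python3 st.py
```

```text
t 7.47 tcp [0.231  0.0879 0.4461] G [0.2095 0.0886 0.2925] F [ 0.4137  0.1728 -1.0629] tq [ 0.0699 -0.1669  0.0295] w 0.2715149254136893
q [ 0.0533 -1.0109  2.2852  0.0131  2.0057  1.6309]
[[ 0.9904 -0.0024 -0.1384]
 [-0.0018 -1.      0.0045]
 [-0.1385 -0.0042 -0.9904]]
lean deg 7.9621874301860815 az -1.8720709067425054
```

play_rows([
  {"offset":[-200,60,0],"twist":0,"grip":0},
])

```text
time: 7.55
tool_pos: [0.2258, 0.0901, 0.4562]
tool_rot: [0.002, 0.997, 0.003, -0.081]
contact_force: [1.5, -0.8, -2.3]
gripper_width: 0.271
```

play_rows([
  {"offset":[-200,60,0],"twist":0,"grip":0},
])

```text
time: 7.63
tool_pos: [0.2213, 0.0902, 0.4678]
tool_rot: [0.006, 0.996, 0.002, -0.092]
contact_force: [0.5, -0.1, -1.7]
gripper_width: 0.271
```

play_rows([
  {"offset":[-200,60,0],"twist":0,"grip":0},
])

```text
time: 7.72
tool_pos: [0.216, 0.0912, 0.4808]
tool_rot: [0.011, 0.995, 0.002, -0.102]
contact_force: [0.0, -0.5, -1.5]
gripper_width: 0.271
```

play_rows([
  {"offset":[-200,60,0],"twist":0,"grip":0},
])

```text
time: 7.8
tool_pos: [0.21, 0.0926, 0.4954]
tool_rot: [0.015, 0.994, 0.001, -0.112]
contact_force: [0.5, -0.9, -2.7]
gripper_width: 0.269
```

```bash
python3 st.py
```

```text
t 7.8 tcp [0.21   0.0926 0.4954] G [0.1755 0.088  0.3443] F [ 0.4695 -0.8833 -2.6994] tq [ 0.044  -0.1983  0.0008] w 0.2686381195333472
q [ 0.0905 -1.0109  2.2068 -0.0114  2.1719  1.653 ]
[[ 0.9749  0.0062 -0.2225]
 [-0.0005 -0.9996 -0.0297]
 [-0.2225  0.029  -0.9745]]
lean deg 12.968972529309148 az 7.5979030733675055
```

```bash
python3 - <<'E'
from h import *
av={}
for c in ("top","side"):
    av[c]=np.mean([manip.grab_frame(c).astype(float) for _ in range(8)],0);np.save(f"pics/av_{c}.npy",av[c])
a=av["top"][190:235,375:430];b=av["side"][303:378,338:413]
f=lambda x,w,h:cv2.resize(np.clip(x*2.5,0,255).astype(np.uint8),(w,h),interpolation=cv2.INTER_CUBIC)
o=np.zeros((600,800,3),np.uint8);o[:270,:330]=f(a,330,270);o[:450,340:790]=f(b,450,450)
cv2.imwrite("pics/c2.png",o)
E
```

```text
(no output)
```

View pics/c2.png

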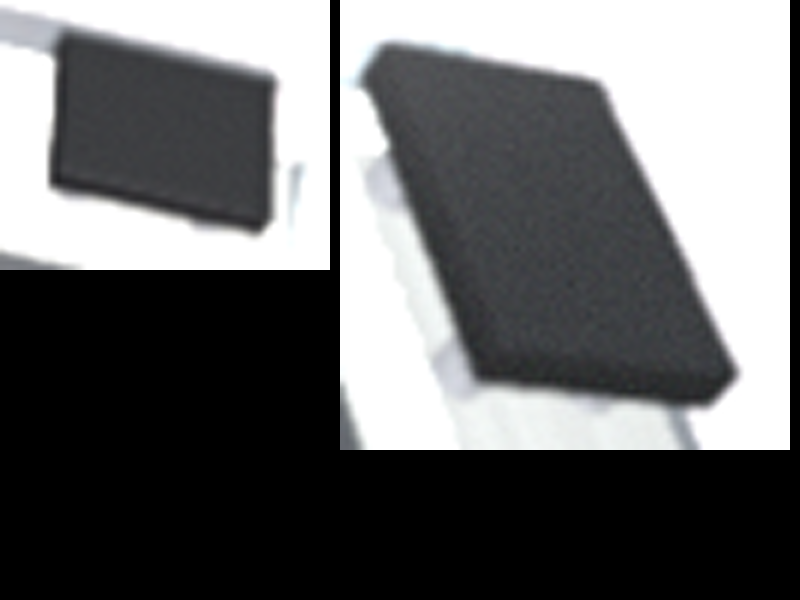

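```bash
cat > fit3.py <<'E'
from fit2 import *
L=lambda sx,sy,k:(sx*.032,sy*.042,k)
T=[((1,1,0),62,32),((1,-1,0),275,73),((-1,-1,1),261,232),((-1,1,1),51,186),((1,-1,0),276,75)]
S=[((-1,1,0),385,43),((1,1,0),603,80),((1,-1,0),738,372),((1,-1,1),712,404),((-1,-1,1),477,380),((-1,1,1),362,77)]
def g(p,full=False):
    jx,jy,yaw,tilt,h,t=p[:6];bt_,bs_=p[6:8],p[8:10];Rt=pose([0,0,0,yaw,tilt]);Rz=R.from_euler("Z",yaw).as_matrix()
    c=np.array([jx,jy,.09])+h*Rt[:,2]
    if full:return c,Rt
    P=lambda s:c+Rt@np.array([s[0]*.032,s[1]*.042,-t*s[2]])
    B=b@Rz.T+[jx,jy,0]
    r=[px("top",P(s))+bt_-np.array([375+(u+.5)/6-.5,190+(v+.5)/6-.5]) for s,u,v in T]
    r+=[px("side",P(s))+bs_-np.array([338+(u-340+.5)/6-.5,303+(v+.5)/6-.5]) for s,u,v in S]
    r+=[(px("top",q)+bt_-u)/1.5 for q,u in zip(B,bt)]+[(px("side",B[1])+bs_-bs[0])/1.5]
    return np.concatenate(r+[p[6:]/2,[(p[0]-.543)/.004,(p[1]+.291)/.004]])
if __name__=="__main__":
    r=least_squares(g,[.543,-.291,-.2,.35,.04,.012,0,0,0,0],loss="soft_l1",f_scale=.5)
    cov=np.linalg.inv(r.jac.T@r.jac)*.3
    print(r.x,np.degrees(r.x[2:4]),"sd",np.sqrt(np.diag(cov)),r.cost);print(r.fun.round(1));c,Rt=g(r.x,True);print("face",c)
    np.savez("seat.npz",c=c,R=Rt)
E
python3 fit3.py
```

```text
[ 0.544  -0.2878 -0.229   0.4438  0.0399  0.0104  1.0048 -0.5084 -0.0933
  0.4671] [-13.1186  25.425 ] sd [0.0016 0.0016 0.0075 0.0227 0.0016 0.0015 0.8461 0.6419 0.9044 1.0932] 5.952360550399241
[-1.  -1.2  0.3  0.4  0.6  0.8 -2.3 -0.1  0.2  0.1 -0.7 -0.7 -0.3 -0.1
  1.2  1.2  0.9  0.7  0.4  0.3 -0.6 -1.3 -0.5 -0.7 -0.2  0.1  0.8  0.1
 -0.2 -1.5  0.5 -0.3 -0.   0.2  0.3  0.8]
face [ 0.5607 -0.2917  0.126 ]
```

```bash
cat > fit4.py <<'E'
from fit3 import *
import fit3
def gg(p,drop=()):   # free centre p[10:13] offset from pivot model
    jx,jy,yaw,tilt,h,t=p[:6];bt_,bs_=p[6:8],p[8:10];Rt=pose([0,0,0,yaw,tilt])
    c=p[10:13];P=lambda s:c+Rt@np.array([s[0]*.032,s[1]*.042,-t*s[2]])
    r=[]
    if "T" not in drop:r+=[px("top",P(s))+bt_-np.array([375+(u+.5)/6-.5,190+(v+.5)/6-.5]) for i,(s,u,v) in enumerate(T) if ("T",i) not in drop]
    if "S" not in drop:r+=[px("side",P(s))+bs_-np.array([338+(u-340+.5)/6-.5,303+(v+.5)/6-.5]) for s,u,v in S]
    return np.concatenate(r+[p[6:10]/2,(p[:2]-[.543,-.291])/.002,(c-[.56,-.297,.13])/.004,[(h-.04)/.01]])
for d in ((),(("T",3),),(("T",3),("T",2)),("T",),("S",)):
    r=least_squares(gg,[.543,-.291,-.2,.4,.04,.012,0,0,0,0,.56,-.297,.13],args=(d,),loss="soft_l1",f_scale=.5)
    print(d,np.degrees(r.x[2:4]),r.x[5],r.x[6:10],r.x[10:],"cost",round(r.cost,2),r.fun[:-10].round(1))
# adapter corner check for camera bias (plate corners at z=.006, now lifted; from first picture)
E
python3 fit4.py
```

```text
() [-13.2449  25.2532] 0.010532882492056018 [ 1.1194 -0.4997 -0.19    0.0784] [ 0.561  -0.2916  0.1252] cost 5.36 [-1.  -1.3  0.3  0.4  0.5  0.8 -2.3 -0.2  0.2  0.  -0.7 -0.8 -0.3 -0.2
  1.1  1.1  0.8  0.6  0.2  0.2 -0.6 -1.4]
(('T', 3),) [-13.497   24.9353] 0.01023470933093276 [ 0.884  -0.5996 -0.275   0.1709] [ 0.561  -0.2916  0.1252] cost 4.31 [-1.2 -1.6  0.2  0.3  0.2  0.7 -0.  -0.  -0.7 -0.7 -0.1 -0.2  1.   1.2
  0.9  0.5  0.1  0.2 -0.5 -1.5]
(('T', 3), ('T', 2)) [-13.311  25.066] 0.010728934102681944 [ 0.8914 -0.3448 -0.1533  0.225 ] [ 0.5609 -0.2917  0.1258] cost 4.04 [-1.1 -1.2  0.2  0.5  0.1  0.2 -0.6 -0.8 -0.1 -0.3  1.2  1.   0.8  0.6
  0.1  0.3 -0.7 -1.3]
('T',) [-13.539  24.78 ] 0.010506386858762994 [ 0.     -0.      0.1859  0.3014] [ 0.5613 -0.2903  0.1239] cost 2.93 [-0.6 -0.6 -0.1 -0.2  0.9  1.   0.7  0.5 -0.1  0.2 -0.5 -1.3]
('S',) [-11.5241  31.1666] 0.011649360794194595 [-0.593  -0.4809 -0.     -0.    ] [ 0.561  -0.2962  0.1292] cost 1.88 [-1.1 -0.3  0.4  0.3  2.4 -0.  -0.8  0.1  0.2 -0. ]
```

play_rows([
  {"offset":[15,38,0],"twist":0,"grip":0},
  {"offset":[25,76,0],"twist":0,"grip":0},
  {"offset":[25,112,0],"twist":0,"grip":0},
  {"offset":[20,144,0],"twist":0,"grip":0},
])

```text
time: 8.93
tool_pos: [0.2309, -0.0526, 0.4942]
tool_rot: [0.014, 0.994, 0.003, -0.112]
contact_force: [0.9, -0.2, -1.9]
gripper_width: 0.275
```

play_rows([
  {"offset":[-190,-68,0],"twist":0,"grip":0},
])

```text
time: 9.02
tool_pos: [0.2214, -0.0478, 0.5058]
tool_rot: [0.012, 0.992, -0.008, -0.123]
contact_force: [1.0, 0.5, -2.3]
gripper_width: 0.273
```

play_rows([
  {"offset":[-190,-68,0],"twist":0,"grip":0},
])

```text
time: 9.1
tool_pos: [0.2163, -0.0343, 0.5241]
tool_rot: [0.01, 0.991, -0.005, -0.132]
contact_force: [1.0, 0.5, -2.2]
gripper_width: 0.272
```

play_rows([
  {"offset":[-190,-68,0],"twist":0,"grip":0},
])

```text
time: 9.18
tool_pos: [0.211, -0.0213, 0.5426]
tool_rot: [0.01, 0.99, -0.002, -0.14]
contact_force: [0.1, 0.0, -2.3]
gripper_width: 0.272
```

play_rows([
  {"offset":[-190,-68,0],"twist":0,"grip":0},
])

```text
time: 9.27
tool_pos: [0.2043, -0.0072, 0.5619]
tool_rot: [0.01, 0.989, -0.001, -0.149]
contact_force: [0.7, -0.4, -1.7]
gripper_width: 0.274
```

```bash
python3 st.py
```

```text
t 9.27 tcp [ 0.2043 -0.0072  0.5619] G [ 0.1587 -0.0102  0.4138] F [ 0.7393 -0.4337 -1.7441] tq [ 0.04   -0.2264 -0.0225] w 0.27386991411990746
q [-0.3425 -1.0097  2.0977 -0.1606  2.3234  1.1362]
[[ 0.9557  0.001  -0.2944]
 [-0.0048 -0.9998 -0.019 ]
 [-0.2943  0.0195 -0.9555]]
lean deg 17.155941837674156 az 3.6853892408575515
```

play_rows([
  {"offset":[0,40,2],"twist":0,"grip":0},
  {"offset":[0,80,4],"twist":0,"grip":0},
  {"offset":[-5,115,5],"twist":0,"grip":0},
])

```text
time: 9.52
tool_pos: [0.1993, -0.1218, 0.5607]
tool_rot: [0.012, 0.989, 0.006, -0.147]
contact_force: [2.1, 0.4, -2.4]
gripper_width: 0.27
```

play_rows([
  {"offset":[-154,-120,45],"twist":0,"grip":0},
])

```text
time: 9.6
tool_pos: [0.1808, -0.1107, 0.5609]
tool_rot: [0.004, 0.988, -0.004, -0.156]
contact_force: [-0.7, 1.1, -3.1]
gripper_width: 0.28
```

play_rows([
  {"offset":[-154,-120,45],"twist":0,"grip":0},
])

```text
time: 9.68
tool_pos: [0.1772, -0.0953, 0.574]
tool_rot: [0.001, 0.987, -0.005, -0.163]
contact_force: [0.8, -0.2, -1.1]
gripper_width: 0.271
```

play_rows([
  {"offset":[-154,-120,45],"twist":0,"grip":0},
])

```text
time: 9.77
tool_pos: [0.1763, -0.082, 0.5869]
tool_rot: [-0.002, 0.985, -0.004, -0.17]
contact_force: [0.4, -0.3, -2.2]
gripper_width: 0.274
```

play_rows([
  {"offset":[-154,-120,45],"twist":0,"grip":0},
])

```text
time: 9.85
tool_pos: [0.1749, -0.0668, 0.6001]
tool_rot: [-0.005, 0.984, -0.003, -0.178]
contact_force: [1.3, 0.2, -2.5]
gripper_width: 0.273
```

```bash
python3 st.py
```

```text
t 9.85 tcp [ 0.1749 -0.0668  0.6001] G [ 0.1206 -0.0652  0.455 ] F [ 1.3072  0.1777 -2.5047] tq [-0.0054 -0.3289  0.0117] w 0.273189594717856
q [-0.6497 -1.0098  2.0351 -0.3027  2.3891  0.7341]
[[ 0.9365 -0.0078 -0.3507]
 [-0.0044 -0.9999  0.0105]
 [-0.3507 -0.0083 -0.9364]]
lean deg 20.53744170861093 az -1.7180595095545905
```

play_rows([
  {"offset":[-10,38,4],"twist":0,"grip":0},
  {"offset":[-20,74,8],"twist":0,"grip":0},
  {"offset":[-30,98,11],"twist":0,"grip":0},
])

```text
time: 10.1
tool_pos: [0.1432, -0.165, 0.5994]
tool_rot: [-0.003, 0.984, 0.003, -0.177]
contact_force: [0.1, -0.2, -2.4]
gripper_width: 0.271
```

play_rows([
  {"offset":[-95,-171,37],"twist":0,"grip":0},
])

```text
time: 10.18
tool_pos: [0.1331, -0.1445, 0.601]
tool_rot: [-0.011, 0.983, -0.007, -0.183]
contact_force: [1.1, 1.8, -2.7]
gripper_width: 0.27
```

play_rows([
  {"offset":[-95,-171,37],"twist":0,"grip":0},
])

```text
time: 10.27
tool_pos: [0.1371, -0.1225, 0.6152]
tool_rot: [-0.016, 0.982, -0.008, -0.188]
contact_force: [0.0, 0.2, -0.6]
gripper_width: 0.274
```

play_rows([
  {"offset":[-95,-171,37],"twist":0,"grip":0},
])

```text
time: 10.35
tool_pos: [0.143, -0.101, 0.6288]
tool_rot: [-0.019, 0.981, -0.007, -0.194]
contact_force: [1.5, 0.5, -2.4]
gripper_width: 0.275
```

```bash
python3 st.py
```

```text
t 10.35 tcp [ 0.143  -0.101   0.6288] G [ 0.0841 -0.0948  0.4855] F [ 1.4511  0.535  -2.4202] tq [-0.0625 -0.391   0.0204] w 0.2749810554399662
q [-0.88   -1.0101  1.9868 -0.411   2.409   0.4311]
[[ 0.9248 -0.0211 -0.3798]
 [-0.0064 -0.9992  0.04  ]
 [-0.3803 -0.0346 -0.9242]]
lean deg 22.45045435358397 az -6.019716021818585
```

play_rows([
  {"offset":[-10,38,4],"twist":0,"grip":0},
  {"offset":[-20,74,8],"twist":0,"grip":0},
  {"offset":[-30,100,11],"twist":0,"grip":0},
])

```text
time: 10.6
tool_pos: [0.1116, -0.2005, 0.6267]
tool_rot: [-0.016, 0.981, 0.002, -0.193]
contact_force: [0.3, 0.1, -1.9]
gripper_width: 0.269
```

play_rows([
  {"offset":[-110,-160,40],"twist":0,"grip":0},
])

```text
time: 10.68
tool_pos: [0.0888, -0.1778, 0.6216]
tool_rot: [-0.029, 0.98, 0.001, -0.197]
contact_force: [-1.1, 0.5, -5.1]
gripper_width: 0.269
```

play_rows([
  {"offset":[-110,-160,40],"twist":0,"grip":0},
])

```text
time: 10.77
tool_pos: [0.0802, -0.1595, 0.641]
tool_rot: [-0.031, 0.98, -0.005, -0.198]
contact_force: [-0.7, 0.4, -0.4]
gripper_width: 0.274
```

play_rows([
  {"offset":[-110,-160,40],"twist":0,"grip":0},
])

```text
time: 10.85
tool_pos: [0.0747, -0.1508, 0.6606]
tool_rot: [-0.036, 0.979, -0.007, -0.201]
contact_force: [-0.0, -0.1, -1.1]
gripper_width: 0.274
```

play_rows([
  {"offset":[-110,-160,40],"twist":0,"grip":0},
])

```text
time: 10.93
tool_pos: [0.0688, -0.1415, 0.6795]
tool_rot: [-0.042, 0.978, -0.008, -0.204]
contact_force: [-0.2, -0.1, -1.9]
gripper_width: 0.273
```

```bash
python3 st.py
```

```text
t 10.93 tcp [ 0.0688 -0.1415  0.6795] G [ 0.0071 -0.1282  0.538 ] F [-0.1945 -0.0683 -1.8543] tq [-0.0734 -0.3138  0.0157] w 0.272683407181006
q [-1.3431 -1.0102  1.896  -0.5523  2.3634 -0.1329]
[[ 0.9168 -0.0335 -0.398 ]
 [ 0.0009 -0.9963  0.0858]
 [-0.3994 -0.079  -0.9134]]
lean deg 24.024394794220573 az -12.170303281065134
```

play_rows([
  {"offset":[28,-24,-8],"twist":0,"grip":0},
  {"offset":[56,-50,-16],"twist":0,"grip":0},
  {"offset":[80,-80,-24],"twist":0,"grip":0},
  {"offset":[97,-113,-33],"twist":0,"grip":0},
])

```text
time: 11.27
tool_pos: [0.1499, -0.0678, 0.6769]
tool_rot: [-0.041, 0.979, -0.01, -0.201]
contact_force: [0.9, -0.6, -2.1]
gripper_width: 0.276
```

play_rows([
  {"offset":[-174,-44,80],"twist":0,"grip":0},
])

```text
time: 11.35
tool_pos: [0.1305, -0.0606, 0.6839]
tool_rot: [-0.04, 0.977, 0.008, -0.208]
contact_force: [-2.1, -2.4, -2.1]
gripper_width: 0.272
```

play_rows([
  {"offset":[-174,-44,80],"twist":0,"grip":0},
])

```text
time: 11.43
tool_pos: [0.1143, -0.0662, 0.7012]
tool_rot: [-0.046, 0.976, 0.003, -0.213]
contact_force: [0.0, -0.6, -1.6]
gripper_width: 0.273
```

```bash
python3 st.py
```

```text
t 11.43 tcp [ 0.1143 -0.0662  0.7012] G [ 0.0499 -0.0526  0.5608] F [ 0.0306 -0.6341 -1.6074] tq [-0.1288 -0.3814 -0.0479] w 0.27293308190939247
q [-0.8817 -1.0104  1.8566 -0.5238  2.584   0.2755]
[[ 0.9096 -0.014  -0.4152]
 [ 0.0247 -0.9958  0.0877]
 [-0.4147 -0.09   -0.9055]]
lean deg 25.107626569127504 az -11.927792511763176
```

play_rows([
  {"offset":[-174,-44,80],"twist":0,"grip":0},
])

```text
time: 11.52
tool_pos: [0.0984, -0.072, 0.7188]
tool_rot: [-0.05, 0.975, -0.003, -0.217]
contact_force: [-0.8, -1.2, -1.9]
gripper_width: 0.27
```

play_rows([
  {"offset":[38,0,-17],"twist":0,"grip":0},
  {"offset":[76,0,-34],"twist":0,"grip":0},
  {"offset":[112,0,-50],"twist":0,"grip":0},
  {"offset":[148,0,-66],"twist":0,"grip":0},
  {"offset":[148,0,-66],"twist":0,"grip":0},
])

```text
time: 11.93
tool_pos: [0.2626, -0.0795, 0.7147]
tool_rot: [-0.051, 0.975, -0.009, -0.216]
contact_force: [0.0, -1.1, -1.3]
gripper_width: 0.267
```

```bash
python3 st.py; cat > plan.py <<'E'
from h import *
import sys
np.set_printoptions(precision=4,suppress=True)
def goal(c,tilt,yaw,d,out):  # desired G when adapter point is at c+(28+out)n, grasp d above adapter_mid along n
    n=R.from_euler("ZY",[yaw,tilt],degrees=True).as_matrix()
    return c+n[:,2]*(.028+d+out),n
c=np.array(eval(sys.argv[1]));tilt,yaw,d,out=map(float,sys.argv[2:6])
s=manip.state();M=rot(s["tool_rot"]);G=s["tool_pos"]+.155*M[:,2];g,n=goal(c,tilt,yaw,d,out)
print("G",G,"goal",g,"tool offset mm",(M.T@(g-G)*1e3).round(1))
u=-M[:,2];y=-M[:,1];print("tool lean in seat xz deg (x,y comps)",np.degrees(np.arctan2(u@n[:,0],u@n[:,2])),np.degrees(np.arctan2(u@n[:,1],u@n[:,2])))
x=n.T@M[:,0];print("twist needed",np.arctan2(-(n.T@-M[:,1])[0],(n.T@-M[:,1])[1]), "F in seat",n.T@s["contact_force"])
E
python3 plan.py "[.561,-.294,.127]" 25 -13 .010 .08
```

```text
t 11.93 tcp [ 0.2626 -0.0795  0.7147] G [ 0.1974 -0.0635  0.575 ] F [ 0.0421 -1.1418 -1.2638] tq [-0.1635 -0.2883  0.0324] w 0.2671491579490567
q [-0.5204 -0.6549  1.681  -0.2117  2.5378  0.9207]
[[ 0.9063 -0.0402 -0.4206]
 [ 0.0039 -0.9946  0.1035]
 [-0.4225 -0.0955 -0.9013]]
lean deg 25.671155982739815 az -13.829236219016224
G [ 0.1974 -0.0635  0.575 ] goal [ 0.6096 -0.3052  0.2339] tool offset mm [516.8 256.4 109. ]
tool lean in seat xz deg (x,y comps) 0.6688130178049908 -0.3592439000920919
twist needed 0.20915377263040447 F in seat [ 0.8041 -1.1031 -1.0196]
```

play_rows([
  {"offset":[34,17,7],"twist":0,"grip":0},
  {"offset":[68,34,14],"twist":0,"grip":0},
  {"offset":[102,51,21],"twist":0,"grip":0},
  {"offset":[136,68,28],"twist":0,"grip":0},
  {"offset":[170,85,35],"twist":0,"grip":0},
])

```text
time: 12.35
tool_pos: [0.3971, -0.1607, 0.6028]
tool_rot: [-0.051, 0.975, -0.01, -0.216]
contact_force: [0.2, 0.2, -1.0]
gripper_width: 0.268
```

play_rows([
  {"offset":[34,17,7],"twist":0,"grip":0},
  {"offset":[68,34,14],"twist":0,"grip":0},
  {"offset":[102,51,21],"twist":0,"grip":0},
  {"offset":[136,68,28],"twist":0,"grip":0},
  {"offset":[170,85,35],"twist":0,"grip":0},
])

```text
time: 12.77
tool_pos: [0.5331, -0.2414, 0.491]
tool_rot: [-0.051, 0.975, -0.01, -0.216]
contact_force: [-0.4, -0.5, -1.5]
gripper_width: 0.278
```

play_rows([
  {"offset":[34,17,7],"twist":0.07,"grip":0},
  {"offset":[68,34,14],"twist":0.14,"grip":0},
  {"offset":[102,51,21],"twist":0.21,"grip":0},
  {"offset":[136,68,28],"twist":0.21,"grip":0},
  {"offset":[170,84,35],"twist":0.21,"grip":0},
])

```text
time: 13.18
tool_pos: [0.6689, -0.321, 0.3792]
tool_rot: [-0.028, 0.969, -0.112, -0.22]
contact_force: [0.2, -0.4, -1.5]
gripper_width: 0.268
```

play_rows([
  {"offset":[0,0,0],"twist":0,"grip":0},
  {"offset":[0,0,0],"twist":0,"grip":0},
  {"offset":[0,0,0],"twist":0,"grip":0},
])

```text
time: 13.43
tool_pos: [0.6677, -0.3201, 0.3811]
tool_rot: [-0.028, 0.968, -0.112, -0.221]
contact_force: [0.0, 0.4, -1.1]
gripper_width: 0.275
```

```bash
cat > plan.py <<'E'
from h import *
import sys
np.set_printoptions(precision=4,suppress=True)
M0=np.array([[.9998,-.0003,-.0219],[-.0002,-1,.0051],[-.0219,-.0051,-.9997]])
off=np.array([0,0,-.010])   # adapter_mid minus G at the grip, adapter axes
c=np.array(eval(sys.argv[1]));tilt,yaw,out=map(float,sys.argv[2:5])
n=R.from_euler("ZY",[yaw,tilt],degrees=True).as_matrix()
s=manip.state();M=rot(s["tool_rot"]);G=s["tool_pos"]+.155*M[:,2]
A=M@M0.T;mid=G+A@off
print("t",s["time"],"lean",np.degrees(np.arccos(A[2,2])),"az",np.degrees(np.arctan2(A[1,2],A[0,2])),"mid",mid)
print("mid in seat mm",(n.T@(mid-c)*1e3).round(1),"adapter rotvec in seat deg",np.degrees(R.from_matrix(n.T@A).as_rotvec()).round(2))
print("tool offset mm",(M.T@(c+n[:,2]*(.028+out)-mid)*1e3).round(1),"F in seat",n.T@s["contact_force"],"tq",n.T@s["ft_torque"],"w",s["gripper_width"])
E
python3 plan.py "[.561,-.294,.127]" 25 -13 .05; python3 look.py h1 '{"top":(330,150,470,290),"side":(280,230,470,420)}'
```

```text
t 13.4333 lean 24.4542976449127 az -13.176462736714837 mid [ 0.5984 -0.303   0.2324]
mid in seat mm [ -9.7  -0.4 111.7] adapter rotvec in seat deg [ 0.07 -0.55 -0.1 ]
tool offset mm [10.1 -0.2 33.6] F in seat [ 0.4414  0.366  -1.0455] tq [-0.0251 -0.3199 -0.0109] w 0.27483351183210897
top scale 2.857142857142857
side scale 2.1052631578947367
```

View pics/h1.png

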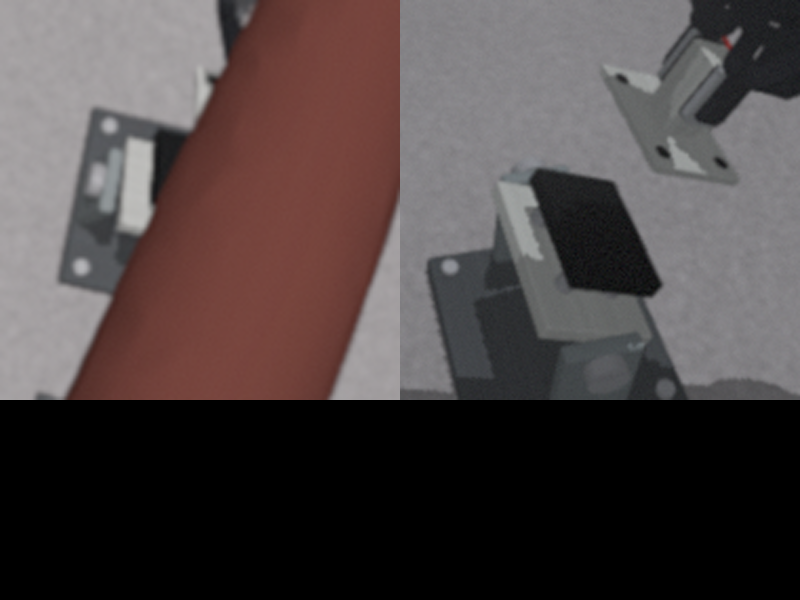

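```bash
cat >> plan.py <<'E'
if len(sys.argv)>5:
    f=lambda P:((px("side",P)-[280,230]+.5)*2.10526-.5+[400,0]).round(1)
    for sx,sy in((-1,1),(-1,-1),(1,-1),(1,1)):
        print((sx,sy),"plate top",f(mid+A@[sx*.03,sy*.04,-.022]),"bottom",f(mid+A@[sx*.03,sy*.04,-.028]),"seat face",f(c+n@[sx*.032,sy*.042,0]),"low",f(c+n@[sx*.032,sy*.042,-.0105]))
E
python3 plan.py "[.561,-.294,.127]" 25 -13 .05 1
python3 - <<'E'
import cv2,numpy as np
im=cv2.imread("pics/h1_side.png")
a=im[255:325,370:440];b=im[305:378,338:413]
f=lambda x,g:cv2.resize(np.clip(x*g,0,255).astype(np.uint8),None,fx=5.3,fy=5.3,interpolation=cv2.INTER_CUBIC)
o=np.zeros((400,800,3),np.uint8);A=f(a.astype(float),1.3);B=f(b.astype(float),2.5);o[:A.shape[0],:A.shape[1]]=A;o[:B.shape[0],400:400+B.shape[1]]=B
cv2.imwrite("pics/c3.png",o)
E
```

```text
t 13.5333 lean 24.184278552188726 az -12.984770152257408 mid [ 0.5986 -0.3031  0.2354]
mid in seat mm [-10.8  -0.4 114.6] adapter rotvec in seat deg [-0.01 -0.82 -0.13]
tool offset mm [11.  -0.3 36.5] F in seat [ 0.4059  0.1699 -1.4554] tq [ 0.0131 -0.3377  0.0104] w 0.2719152781415345
(-1, 1) plate top [605.   64.2] bottom [599.8  71.6] seat face [538.5 167.7] low [530.5 178.4]
(-1, -1) plate top [661.1 166.5] bottom [654.8 174.2] seat face [583.1 277.9] low [573.6 288.8]
(1, -1) plate top [744.7 181. ] bottom [738.3 188.2] seat face [667.4 287. ] low [657.7 297.3]
(1, 1) plate top [682.3  82.2] bottom [676.9  89.2] seat face [616.1 181.4] low [607.9 191.5]
```

View pics/c3.png

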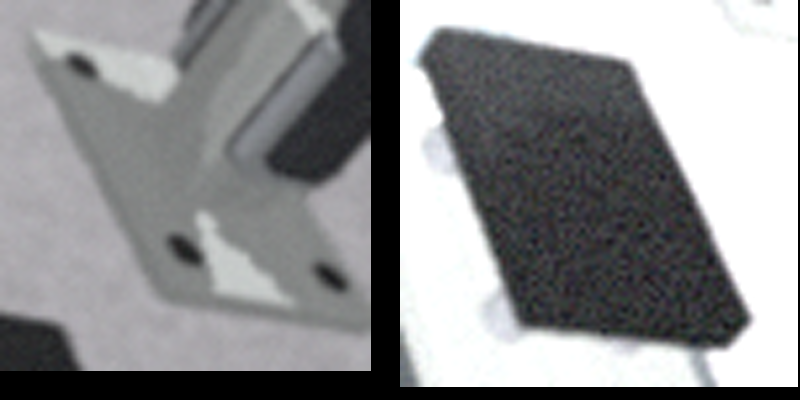

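The side view shows the plate nearly parallel to the seat. Its predicted corners agree with the image to about 1 px. I'll approach now.

play_rows([
  {"offset":[8,0,20],"twist":0,"grip":0},
  {"offset":[11,0,40],"twist":0,"grip":0},
  {"offset":[11,0,60],"twist":0,"grip":0},
  {"offset":[11,0,74],"twist":0,"grip":0},
  {"offset":[11,0,74],"twist":0,"grip":0},
])

```text
time: 13.95
tool_pos: [0.6443, -0.3137, 0.3092]
tool_rot: [-0.028, 0.968, -0.112, -0.221]
contact_force: [-0.5, -0.1, -2.6]
gripper_width: 0.275
```

play_rows([
  {"offset":[0,0,0],"twist":0,"grip":0},
  {"offset":[0,0,0],"twist":0,"grip":0},
  {"offset":[0,0,0],"twist":0,"grip":0},
])

```text
time: 14.2
tool_pos: [0.6466, -0.3149, 0.3132]
tool_rot: [-0.027, 0.969, -0.112, -0.218]
contact_force: [-0.6, -0.1, -2.2]
gripper_width: 0.272
```

```bash
python3 plan.py "[.561,-.293,.127]" 25 -13 .00 1; python3 look.py i1 '{"side":(310,270,440,390),"top":(330,150,470,290)}'
```

```text
t 14.2 lean 24.135225940876285 az -12.950940045747512 mid [ 0.5781 -0.2983  0.164 ]
mid in seat mm [ 0.5 -1.3 41.1] adapter rotvec in seat deg [-0.02 -0.87 -0.14]
tool offset mm [-0.4 -1.2 13.1] F in seat [ 0.4364 -0.2169 -2.2117] tq [-0.0172 -0.3827 -0.029 ] w 0.2719123669240383
(-1, 1) plate top [557.5 151.6] bottom [552.9 158. ] seat face [537.7 166.7] low [529.7 177.4]
(-1, -1) plate top [602.7 256. ] bottom [597.3 262.5] seat face [582.1 276.6] low [572.7 287.4]
(1, -1) plate top [683. 265.] bottom [677.3 271.1] seat face [666.4 285.7] low [656.7 296. ]
(1, 1) plate top [631.7 164.6] bottom [626.9 170.6] seat face [615.3 180.3] low [607.  190.5]
side scale 3.076923076923077
top scale 2.857142857142857
```

View pics/i1.png

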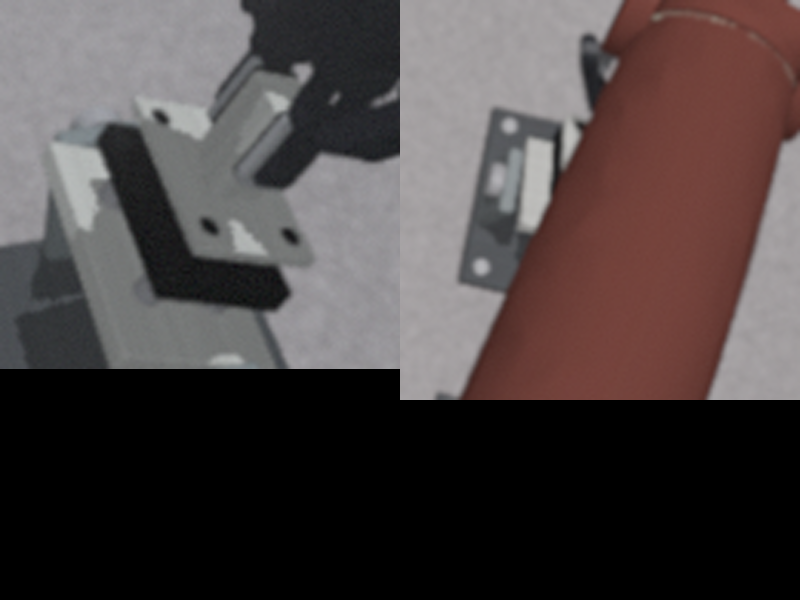

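play_rows([
  {"offset":[0,-1,3],"twist":0,"grip":0},
  {"offset":[0,-1,6],"twist":0,"grip":0},
  {"offset":[0,-1,8],"twist":0,"grip":0},
  {"offset":[0,-1,8],"twist":0,"grip":0},
  {"offset":[0,-1,8],"twist":0,"grip":0},
])

```text
time: 14.72
tool_pos: [0.6429, -0.3128, 0.3026]
tool_rot: [-0.028, 0.969, -0.112, -0.22]
contact_force: [0.9, 0.2, -1.8]
gripper_width: 0.273
```

```bash
python3 plan.py "[.561,-.293,.127]" 25 -13 .00
```

```text
t 14.7167 lean 24.411240261136044 az -13.15492372301356 mid [ 0.5737 -0.2959  0.1538]
mid in seat mm [ 0.5  0.1 29.8] adapter rotvec in seat deg [ 0.06 -0.59 -0.11]
tool offset mm [-0.5  0.1  1.8] F in seat [ 1.526   0.3692 -1.3271] tq [-0.0322 -0.3349 -0.0174] w 0.2729057132595182
```

play_rows([
  {"offset":[0,0,1],"twist":0,"grip":0},
  {"offset":[0,0,2],"twist":0,"grip":0},
  {"offset":[0,0,2],"twist":0,"grip":0},
  {"offset":[0,0,2],"twist":0,"grip":0},
])

```text
time: 15.05
tool_pos: [0.6423, -0.3127, 0.3016]
tool_rot: [-0.028, 0.969, -0.112, -0.22]
contact_force: [1.0, 0.3, 1.1]
gripper_width: 0.273
```

```bash
python3 plan.py "[.561,-.293,.127]" 25 -13 .00
```

```text
t 15.05 lean 24.343274016983692 az -13.121634837171541 mid [ 0.5732 -0.2958  0.1527]
mid in seat mm [ 0.5  0.  28.6] adapter rotvec in seat deg [ 0.05 -0.66 -0.11]
tool offset mm [-0.5  0.   0.6] F in seat [0.3312 0.463  1.3486] tq [ 0.1109 -0.3237  0.0448] w 0.27268844877232307
```

play_rows([
  {"offset":[0,0,1],"twist":0,"grip":0},
  {"offset":[0,0,2],"twist":0,"grip":0},
  {"offset":[0,0,2],"twist":0,"grip":0},
  {"offset":[0,0,2],"twist":0,"grip":0},
])

```text
time: 15.38
tool_pos: [0.6414, -0.3125, 0.2998]
tool_rot: [-0.028, 0.969, -0.112, -0.22]
contact_force: [2.4, 0.4, 3.3]
gripper_width: 0.275
```

```bash
python3 plan.py "[.561,-.293,.127]" 25 -13 .00
```

```text
t 15.3833 lean 24.336846344542387 az -13.108117519821805 mid [ 0.5724 -0.2956  0.1509]
mid in seat mm [ 0.5 -0.  26.6] adapter rotvec in seat deg [ 0.05 -0.67 -0.11]
tool offset mm [-0.5 -0.  -1.4] F in seat [0.6793 0.9492 3.922 ] tq [ 0.1204 -0.2528  0.015 ] w 0.27466100703502394
```

play_rows([
  {"offset":[0,0,1],"twist":0,"grip":0},
  {"offset":[0,0,2],"twist":0,"grip":0},
  {"offset":[0,0,2],"twist":0,"grip":0},
  {"offset":[0,0,2],"twist":0,"grip":0},
])

```text
time: 15.72
tool_pos: [0.6406, -0.3123, 0.298]
tool_rot: [-0.028, 0.969, -0.112, -0.22]
contact_force: [4.2, -0.5, 4.8]
gripper_width: 0.272
```

```bash
python3 plan.py "[.561,-.293,.127]" 25 -13 .00; python3 look.py j1 '{"side":(310,270,440,390),"top":(330,150,470,290)}'
```

```text
t 15.7167 lean 24.329675083821705 az -13.108591919017513 mid [ 0.5716 -0.2954  0.1491]
mid in seat mm [ 0.5  0.  24.6] adapter rotvec in seat deg [ 0.05 -0.68 -0.11]
tool offset mm [-0.6  0.  -3.4] F in seat [1.7924 0.448  6.1226] tq [ 0.1568 -0.2687  0.0073] w 0.271691744570378
side scale 3.076923076923077
top scale 2.857142857142857
```

View pics/j1.png

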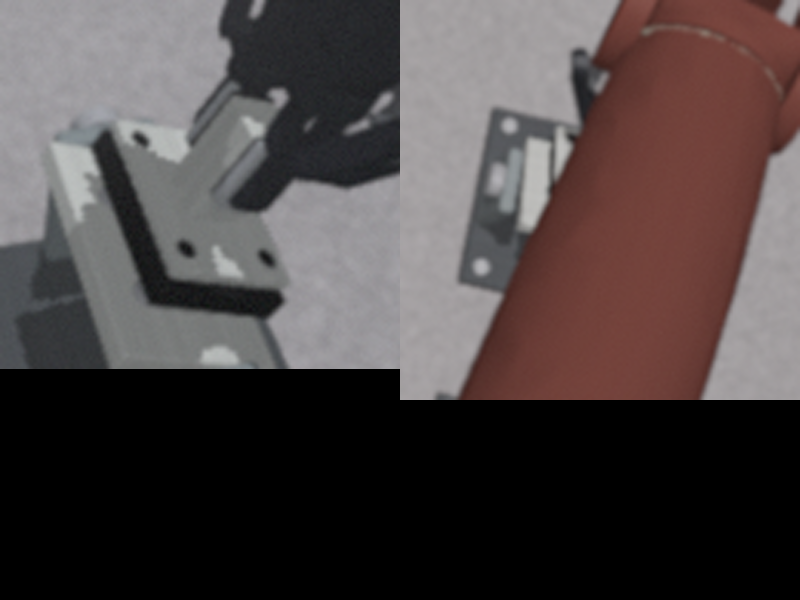

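```bash
cat > edge.py <<'E'
from h import *
import sys
np.set_printoptions(precision=2,suppress=True)
im=np.mean([manip.grab_frame("side").astype(float).mean(2) for _ in range(10)],0);np.save("pics/av_"+sys.argv[1]+".npy",im)
def strip(prof):  # half-crossings either side of the darkest run
    k=int(np.argmin(cv2.blur(prof.reshape(-1,1),(1,3)).ravel()));lo=prof[k]
    a=k
    while prof[a]<(lo+prof[max(k-6,0):k].max())/2:a-=1
    h=(lo+prof[max(k-6,0):k].max())/2;up=a+(prof[a]-h)/(prof[a]-prof[a+1])
    h=(lo+prof[k:k+7].max())/2;b=k
    while prof[b]<h:b+=1
    return up,b-(prof[b]-h)/(prof[b]-prof[b-1]),lo
U=[];Lw=[]
for x in range(367,396):
    y0=355+int((x-365)*.1);u,l,lo=strip(im[y0:y0+22,x]);U.append((x,y0+u));Lw.append((x,y0+l))
V=[];W=[]
for y in range(318,354):
    x0=int(341+(y-316)*.36);u,l,lo=strip(im[y,x0-6:x0+20]);V.append((x0-6+u,y));W.append((x0-6+l,y))
def ang(P):
    P=np.array(P,np.float32);v=cv2.fitLine(P,cv2.DIST_HUBER,0,.01,.01).ravel();r=np.abs((P-v[2:])@[-v[1],v[0]])
    return np.degrees(np.arctan2(v[1],v[0]))%180,v[2:],r.mean()
for n,P in(("plate end edge",U),("seat low end",Lw),("seat low long",V),("plate long",W)):print(n,*ang(P))
E
python3 edge.py k1; cat >> plan.py <<'E'
if len(sys.argv)>5:
    g=lambda a,b:np.degrees(np.arctan2(*(px("side",b)-px("side",a))[::-1]))%180
    pl=lambda sx,sy,z,B=A,m=mid:m+B@np.array([sx*.03,sy*.04,z]);se=lambda sx,sy,z:c-n[:,2]*.0038+n@np.array([sx*.032,sy*.042,z])
    print("pred plate end",g(pl(-1,-1,-.028),pl(1,-1,-.028)),"seat low end",g(se(-1,-1,-.0105),se(1,-1,-.0105)),"seat low long",g(se(-1,1,-.0105),se(-1,-1,-.0105)),"plate long",g(pl(-1,1,-.028),pl(-1,-1,-.028)))
    for ax in range(3):
        B=A@R.from_rotvec(np.eye(3)[ax]*np.radians(1)).as_matrix();m=G+B@off;print("per deg about own",ax,g(pl(-1,-1,-.028,B,m),pl(1,-1,-.028,B,m)),g(pl(-1,1,-.028,B,m),pl(-1,-1,-.028,B,m)))
E
python3 plan.py "[.561,-.293,.127]" 25 -13 .00 1
```

```text
plate end edge 6.325919 [378.2  362.57] 0.32608932
seat low end 6.4083915 [380.4  371.31] 0.08896865
seat low long 70.08993 [344.61 332.5 ] 0.28906432
plate long 69.910225 [353.53 333.4 ] 0.34058413
t 16.3167 lean 24.36844071863582 az -13.117908644924935 mid [ 0.5714 -0.2954  0.1486]
mid in seat mm [ 0.5  0.  24.1] adapter rotvec in seat deg [ 0.05 -0.64 -0.11]
tool offset mm [-0.6 -0.  -3.9] F in seat [ 2.5829 -0.0985  5.6495] tq [ 0.0959 -0.4158 -0.0185] w 0.2685489695834604
(-1, 1) plate top [543.6 167.7] bottom [539.1 173.9] seat face [537.7 166.7] low [529.7 177.4]
(-1, -1) plate top [586.2 272.2] bottom [580.9 278.4] seat face [582.1 276.6] low [572.7 287.4]
(1, -1) plate top [665.7 280.5] bottom [660.2 286.4] seat face [666.4 285.7] low [656.7 296. ]
(1, 1) plate top [617. 180.] bottom [612.3 185.9] seat face [615.3 180.3] low [607.  190.5]
pred plate end 5.739463306623859 seat low end 5.665197229817189 seat low long 68.91242699595921 plate long 68.19995492411797
per deg about own 0 5.749388931030949 69.00133339514433
per deg about own 1 6.57277309507608 68.20920216090946
per deg about own 2 4.705303220174636 67.37380306242028
```

play_rows([
  {"offset":[0,0,1],"twist":0,"grip":0},
  {"offset":[0,0,1.7],"twist":0,"grip":0},
  {"offset":[0,0,1.7],"twist":0,"grip":0},
  {"offset":[0,0,1.7],"twist":0,"grip":0},
  {"offset":[0,0,1.7],"twist":0,"grip":0},
])

```text
time: 16.73
tool_pos: [0.6399, -0.3121, 0.2964]
tool_rot: [-0.028, 0.969, -0.112, -0.22]
contact_force: [5.3, -0.6, 6.3]
gripper_width: 0.271
```

```bash
python3 plan.py "[.561,-.293,.127]" 25 -13 .00; python3 edge.py k2
```

```text
t 16.7333 lean 24.331787707065 az -13.104305838379899 mid [ 0.5709 -0.2953  0.1475]
mid in seat mm [ 0.5  0.  22.9] adapter rotvec in seat deg [ 0.04 -0.67 -0.11]
tool offset mm [-0.6 -0.  -5.1] F in seat [2.0795 0.6099 7.9627] tq [ 0.1261 -0.3078 -0.0189] w 0.27119260724913646
plate end edge 6.0933404 [383.7  363.87] 0.31804183
seat low end 6.6033883 [386.4  372.66] 0.0996564
seat low long 70.69399 [345.74 337.3 ] 0.35505453
plate long 70.4268 [354.14 337.3 ] 0.36404976
```

It's pressed about 5.5 mm (roughly 9.4 N net) and still parallel. I'll hold for over 4 s.

play_rows([
  {"offset":[0,0,0],"twist":0,"grip":0},
  {"offset":[0,0,0],"twist":0,"grip":0},
  {"offset":[0,0,0],"twist":0,"grip":0},
  {"offset":[0,0,0],"twist":0,"grip":0},
  {"offset":[0,0,0],"twist":0,"grip":0},
])

```text
time: 17.65
tool_pos: [0.6399, -0.3121, 0.2964]
tool_rot: [-0.028, 0.969, -0.112, -0.22]
contact_force: [4.8, -1.3, 6.0]
gripper_width: 0.274
```

play_rows([
  {"offset":[0,0,0],"twist":0,"grip":0},
  {"offset":[0,0,0],"twist":0,"grip":0},
  {"offset":[0,0,0],"twist":0,"grip":0},
  {"offset":[0,0,0],"twist":0,"grip":0},
  {"offset":[0,0,0],"twist":0,"grip":0},
])

```text
time: 18.07
tool_pos: [0.6399, -0.3122, 0.2964]
tool_rot: [-0.028, 0.969, -0.112, -0.22]
contact_force: [4.9, -0.4, 6.4]
gripper_width: 0.272
```

play_rows([
  {"offset":[0,0,0],"twist":0,"grip":0},
  {"offset":[0,0,0],"twist":0,"grip":0},
  {"offset":[0,0,0],"twist":0,"grip":0},
  {"offset":[0,0,0],"twist":0,"grip":0},
  {"offset":[0,0,0],"twist":0,"grip":0},
])

```text
time: 18.48
tool_pos: [0.6399, -0.3122, 0.2964]
tool_rot: [-0.028, 0.969, -0.112, -0.22]
contact_force: [5.2, -0.7, 5.5]
gripper_width: 0.272
```

play_rows([
  {"offset":[0,0,0],"twist":0,"grip":0},
  {"offset":[0,0,0],"twist":0,"grip":0},
  {"offset":[0,0,0],"twist":0,"grip":0},
  {"offset":[0,0,0],"twist":0,"grip":0},
  {"offset":[0,0,0],"twist":0,"grip":0},
])

```text
time: 18.9
tool_pos: [0.6399, -0.3121, 0.2964]
tool_rot: [-0.028, 0.969, -0.112, -0.22]
contact_force: [4.9, -0.2, 6.3]
gripper_width: 0.275
```

play_rows([
  {"offset":[0,0,0],"twist":0,"grip":0},
  {"offset":[0,0,0],"twist":0,"grip":0},
  {"offset":[0,0,0],"twist":0,"grip":0},
  {"offset":[0,0,0],"twist":0,"grip":0},
  {"offset":[0,0,0],"twist":0,"grip":0},
])

```text
time: 19.32
tool_pos: [0.6399, -0.3122, 0.2965]
tool_rot: [-0.028, 0.969, -0.112, -0.22]
contact_force: [4.5, -0.6, 6.3]
gripper_width: 0.271
```

play_rows([
  {"offset":[0,0,0],"twist":0,"grip":0},
  {"offset":[0,0,0],"twist":0,"grip":0},
  {"offset":[0,0,0],"twist":0,"grip":0},
  {"offset":[0,0,0],"twist":0,"grip":0},
  {"offset":[0,0,0],"twist":0,"grip":0},
])

```text
time: 19.73
tool_pos: [0.6399, -0.3122, 0.2965]
tool_rot: [-0.028, 0.969, -0.112, -0.22]
contact_force: [5.0, -0.5, 6.4]
gripper_width: 0.275
```

play_rows([
  {"offset":[0,0,0],"twist":0,"grip":0},
  {"offset":[0,0,0],"twist":0,"grip":0},
  {"offset":[0,0,0],"twist":0,"grip":0},
  {"offset":[0,0,0],"twist":0,"grip":0},
  {"offset":[0,0,0],"twist":0,"grip":0},
])

```text
time: 20.15
tool_pos: [0.6399, -0.3122, 0.2965]
tool_rot: [-0.028, 0.969, -0.112, -0.22]
contact_force: [5.6, -0.0, 5.6]
gripper_width: 0.276
```

play_rows([
  {"offset":[0,0,0],"twist":0,"grip":0},
  {"offset":[0,0,0],"twist":0,"grip":0},
  {"offset":[0,0,0],"twist":0,"grip":0},
  {"offset":[0,0,0],"twist":0,"grip":0},
  {"offset":[0,0,0],"twist":0,"grip":0},
])

```text
time: 20.57
tool_pos: [0.6399, -0.3122, 0.2964]
tool_rot: [-0.028, 0.969, -0.112, -0.22]
contact_force: [5.6, -0.2, 5.8]
gripper_width: 0.274
```

```bash
python3 plan.py "[.561,-.293,.127]" 25 -13 .00; python3 edge.py k3; python3 look.py k4 '{"side":(310,270,440,390)}'
```

```text
t 20.5667 lean 24.33464371433603 az -13.100642354948668 mid [ 0.5709 -0.2953  0.1475]
mid in seat mm [ 0.5  0.  22.9] adapter rotvec in seat deg [ 0.04 -0.67 -0.11]
tool offset mm [-0.6 -0.  -5.1] F in seat [2.5616 1.1189 7.5698] tq [ 0.1323 -0.3831 -0.0744] w 0.2737541709698583
plate end edge 6.609142 [378.2  363.29] 0.3127815
seat low end 6.8545227 [377.3 371.6] 0.1439958
seat low long 70.59803 [344.21 333.1 ] 0.28649977
plate long 69.2102 [352.35 331.6 ] 0.33350986
side scale 3.076923076923077
```

View pics/k4.png

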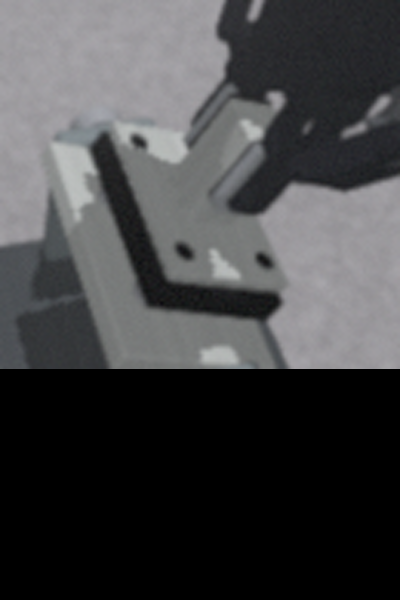

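```bash
python3 -c "
from plant import manip
print(manip.job_done())"
```

```text
the job is handed in; nothing more can be done
None
```

I handed the job in at about 21 s of the 43 s allowed, with the adapter still gripped and pressed on the middle jig's seat. No verdict came back, so what follows rests on my own measurements.

**What I did:** I gripped the rectangular adapter by its shank and lifted it. The moves offer no direct tilt command, so I pushed the arm against its inner joint limit in small steps. Each step left the tool leaning a little more, until the adapter leaned about 24.3°. I then set it on the seat and pressed in small steps, holding steady for about 4 s.

**Last checks:**
- **Press depth:** the arm pushed the seat about 5.5 mm of its 12 mm, and the net push was about 9 N. The two agree. The arm pose stayed constant to 0.1 mm during the hold.
- **Flushness:** in the side view the plate's edges run parallel to the seat's, within 0.5° along the short side and 0.2–1.4° along the long side. The tool pose gives a 0.7° tilt difference from my estimate of the seat.
- **Centring:** within about 2–3 mm.

**What disagreed or stayed uncertain:**
- **Seat slope:** my first fit gave 19°, because I had misread a corner. The better picks gave about 25°, and the fit from the top view alone gave 31°.
- **Seat position:** the trained networks and my corner fit differed by about 4–7 mm in y.
- **Regrip:** the first grip closed about 8 mm off the shank axis, so I opened and gripped again before lifting.
- **Underside contact:** a small moment and about 2 N of side force remained while pressing, so contact may not be perfectly even.
- **Bystanders:** I kept the arm away from the round adapter, tape roll and bottle, but did not measure them again at the end.

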